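Show the stylist the teal sectioning clip in the reception drawer

TASK

A stylist at the desk needs the teal (blue-green) hair clip: gently pull the top drawer of the white desk unit fully open with a finger hooked behind its handle, without gripping it. Then let go and show her the clip by pointing at it: bring the fingertips over the middle part of the clip, within five centimetres above it, stay there for two seconds without touching anything, and finish still pointing. Do not touch any of the clips, and leave the bottom drawer and everything else on the desk alone.

Things in the scene. Friction and masses are not known exactly. Their poses are not given: they have to be found in the camera images.
- top_drawer (a joint): how far the top drawer is pulled out, in m: 0 shut, 0.13 fully out against its stop. It starts 0 to 6 mm ajar. Slides with about 1.2 N of friction, stays where it is left
- bottom_drawer (a joint): the same for the bottom drawer of the unit (its own handle hangs 59 mm below the upper one); it starts shut and stays shut
- drawer_unit: white desktop unit with two pale wood drawer fronts, 220 deep (x) x 250 wide (y) x 134 mm high, fixed to the worktop; origin at the centre of its underside, z up, own -x is the front, where the drawers slide out. Shut drawers' faces lie at x = -110 mm. A pot and a stack of cards stand on its top, at least 70 mm behind the fronts
- top_drawer_handle (a point): middle of the top drawer's dark steel bow handle; moves with the drawer. Level round bar, 10 mm thick, along the unit's y, straight for 54 mm either side; 35 mm clear between bar and drawer front; 116 mm above the worktop. Axes as the unit's: +x into the drawer, which is pulled to -x. The drawer front's upper edge is 14 mm above this point, the side walls' 2 mm below it
- clip_teal_center (a point): centre (half-way up) of the teal (blue-green) flat hair clip, 98 long (own y) x 22 wide (own x) x 16 mm high (own z, up). Lies loose in one of five slots (42 mm wide, walls 24 mm high) of a grey organiser behind the top drawer's front, lengthwise to the drawer, 105 to 112 mm behind the handle bar, 28 mm below it. Rides with the drawer; hidden under the unit's top until it is out
- clip_pink_a_center (a point): centre of a pink clip of the same shape and size in another slot of the organiser; not the one asked for
- clip_pink_b_center (a point): centre of another pink clip of the same shape and size in another slot of the organiser; not the one asked for
- clip_black_a_center (a point): centre of a black clip of the same shape and size in another slot of the organiser; not the one asked for
- clip_black_b_center (a point): centre of another black clip of the same shape and size in another slot of the organiser; not the one asked for
- wax_pot: round grey pot, 91 mm across, 44 mm high, on the unit's top, to the left; origin at the centre of its underside; to be left alone
- card_stack: stack of white cards, 55x89x17 mm, on the unit's top, to the right; origin at the centre of its underside; to be left alone
- card_terminal: white card terminal, 175x70x64 mm; origin at the centre of its underside; to be left alone
- stapler: dark stapler, 36x145x52 mm; origin at the centre of its underside; to be left alone
- sticky_notes: yellow block of notes, 77x77x15 mm; origin at the centre of its underside; to be left alone
- door_keys: bunch of keys lying flat, 110x121x8 mm; origin at the centre of its underside; to be left alone

How it is judged (in metres and radians):
On the way, in this order (a step that is already met when the one before it is completed fails the run):
1. the top drawer has been pulled fully open (value of joint top_drawer above 0.105 m), for 0.2 s.
2. the fingertips point at the teal clip from close above, touching nothing, for 2 s (value of joint top_drawer above 0.105 m and x of the grasp point in the frame of clip_teal_center between -0.02 and 0.02 m and y of the grasp point in the frame of clip_teal_center between -0.045 and 0.045 m and z of the grasp point in the frame of clip_teal_center between 0.01 and 0.1 m and contact force between the arm and top_drawer below 0.2 N), for 2 s.
At the end, for the whole second after the job is handed in: Top drawer out more than 105 of 130 mm, bottom drawer shut, no clip touched, and the point between the finger pads above the teal clip: within 20 mm of its long axis, within 45 mm of its middle along it, at most 100 mm above its centre; nothing touched, nothing else moved over 30 mm (all of step 2 and value of joint bottom_drawer below 0.015 m and linear speed of clip_teal below 0.02 m/s).
It fails at once if the drawer or its handle is gripped or wrenched on the way out (pressed by the fingers with over 30 N before it reaches its stop) (value of joint top_drawer below 0.115 m and contact force between the fingers and top_drawer above 30 N).
It fails at once if a clip in the drawer is touched by the robot (contact force between any of the fingers, the arm and clip_teal above 0.3 N or contact force between any of the fingers, the arm and clip_pink_a above 0.3 N or contact force between any of the fingers, the arm and clip_black_a above 0.3 N or contact force between any of the fingers, the arm and clip_pink_b above 0.3 N or contact force between any of the fingers, the arm and clip_black_b above 0.3 N).
It fails at once if a clip is lifted or thrown out of its slot (z of any of clip_teal_center, clip_pink_a_center, clip_black_a_center, clip_pink_b_center, clip_black_b_center in the frame of top_drawer_handle above 0 m).
It fails at once if the bottom drawer is pulled out more than 15 mm (value of joint bottom_drawer above 0.015 m).
It fails at once if something else on the desk or on the unit is moved more than 30 mm (distance of any of wax_pot, card_stack, card_terminal, stapler, sticky_notes, door_keys from where it was at the start of the episode above 0.03 m).
It also fails if it takes over 45 s, if anything falls off the work surface, if the arm or the gripper's body presses on something with over 40 N, if the wrist force passes 120 N, or if a joint passes its speed limit or range.

ROBOT

A 6-joint arm with a two-finger parallel gripper is mounted at the origin on a cart in front of the work surface, level with it; the furniture and walls round the work are solid. World frame = base frame: x ahead of the robot, y to its left, z up, the work surface at z = 0. Lengths are in mm, angles in rad, forces in N, time in s.
With the tool pointing down it reaches from about 275 to 1000 mm from the base axis. Payload 8.4 kg.
Tool frame: the origin (TCP) lies midway between the tips of the shut fingers; the grasp point (between the pads) lies 19 mm behind it; z points along the fingers, y is the direction in which the jaws open and shut (so a half turn about z gives the same grasp; the last joint's range is limited). The gripper opens to 85 mm and grips with 20 to 120 N. Pads are 22 mm wide; open, the fingers measure 114 mm over their backs; the gripper's body (76 mm by 85 mm) begins 54 mm behind the grasp point. The pads swing forward as they close: fully open they stand 13 mm farther back than shut.
Start: joints at [1.116, 0.353, 1.633, -0, 1.155, -0.002], TCP at [273.427, 562.019, 231.281] pointing down, gripper open.
Joint ranges: [-2.63, 2.63], [-0.92, 2.1], [0.06, 2.66], [-1.3, 4.44], [0, 2.69], [-3.02, 3.02]. Speed limits (rad/s): [2.22, 2.22, 2.79, 3.14, 3.14, 3.14].

INTERFACE

Orientations are given as [roll, pitch, yaw] about the fixed x, y, z axes, in that order (R = Rz(yaw) Ry(pitch) Rx(roll)).
In Python, from rig import r gives the robot as it stands. The module is installed in compiled form; this text tells all that it offers.
- The arm moves only by the tool drive_tool, never from a script. Its argument "moves" is a list of rows, each a list of 3 entries, a list of its own where there are three numbers: the closure, from 0 (fully open) to 1 (shut), then the shift along the tool's x, y, z in cm, then the turn about the tool's z in degrees. In form: [[claw, [dx, dy, dz], roll], ...]. A call has 1 to 12 rows; each row is the pose to reach, as a shift and turn from the pose measured when the call began, along the tool's axes at that moment; what a row does not reach only later rows make up. A row lasts 1/8 s, in which the tool goes at most 62.5 mm and 10.7 degrees, less where a joint would pass 70% of its speed; a pose out of reach is approached as far as the arm can. A call with a gripper value outside its range is refused whole. The fingers move at their own pace and stop on an object; "grip_force" is the grip in N (left out, the last holds). Time passes only in rows, so rows that repeat a pose let the fingers close. It gives the time, the measured TCP pose, the force and the opening at its end, in the units of the state.
- r.sense(): the state, without advancing time (a new reading comes with each control period).
- r.grab_frame(name): name is "scene" or "side" or "wrist"; returns a dict with "color" (400x640x3 uint8, red, green, blue), "fx", "fy", "cx", "cy" (pixels), "pose" (4x4, takes a point from camera to world coordinates); the wrist camera has in their place "hand_eye" (4x4, takes a point from camera to tool coordinates, whose origin is the TCP and whose axes are the flange's). Camera axes: x right, y up, looking along -z (the intrinsics and any distortion apply to the point x, -y, -z); pixel columns grow to the right and rows downward; lengths in mm; the calibration is good to about 2 mm. A picture is of the moment at which its call begins: read the wrist's pose just before it. There is no depth.
- r.sign_off(): hands the job in, once; it reports no verdict.
Trained networks look in the newest picture that a camera, given by its name, has taken for a name from the list of things; names that differ only in an ending like _2 or _b are one class to them, and where a whole thing is asked for, a point or a joint stands for the part that bears it (a point fixed in the world has none). Each returns a list of dicts, best first, with "score" (0 to 1); they miss things now and then, are a little off and sometimes report something else, mostly with a low value. They report only what shows in the picture. A call takes as long as a camera call.
- r.outline_of(thing, camera): "mask" (400x640 bool, what is visible of it) and "at" ([column, row] in pixels, amid what is visible of it).
- r.spot_point(thing, camera): "at" ([column, row] in pixels: a listed point, or the origin of a listed thing).
The state is a dict: "clock": time; "qpos": joint angles; "qvel": joint speeds; "joint_efforts": joint torques, N m; "eef_pos": TCP position; "tcp_rot": TCP orientation; "contact_force": force on the tool from outside, world axes, zero at the start; "wrist_torque": the same for the moment, N m; "opening": opening from 0.0 (shut) to 1.0 (fully open).
Only numpy, scipy, OpenCV 4.12 (cv2) and the standard library are available. Lean on these libraries where they do the work, as an engineer would, in place of code of your own. Each camera call takes 0.05 s, during which the arm holds its last target.

## Working session

There is one attempt and no reset: what is moved stays moved. The work goes in short steps, Python scripts to look and compute and a tool call to move; the robot and the scene stay as the last step left them, time stands still between calls to the robot, and variables do not carry over. Pictures are saved under pics/ and viewed, and the job is handed in when it is done.

Besides the shell and the picture viewer there is one more tool, called after "Call:" in YAML: its name, and indented under it one key for each argument. drive_tool: Moves the arm, as the interface text tells. Its arguments: {"type":"object","properties":{"moves":{"type":"array"},"grip_force":{"type":"number"}},"required":["moves"]}

```bash
mkdir -p pics; cat > h.py <<'E'
import numpy as np, cv2
from rig import r
def save(f,n): cv2.imwrite('pics/'+n+'.png',cv2.cvtColor(f['color'],cv2.COLOR_RGB2BGR))
def ray(f,uv,T=None):
    T=np.array(f['pose']) if T is None else T
    d=np.array([(uv[0]-f['cx'])/f['fx'],-(uv[1]-f['cy'])/f['fy'],-1.])
    return T[:3,3],T[:3,:3]@d
def atz(f,uv,z,T=None):
    o,d=ray(f,uv,T); return o+d*(z-o[2])/d[2]
def tri(rs):
    A=np.zeros((3,3));b=np.zeros(3)
    for o,d in rs:
        d=d/np.linalg.norm(d);P=np.eye(3)-np.outer(d,d);A+=P;b+=P@o
    x=np.linalg.solve(A,b)
    return x,[np.linalg.norm((np.eye(3)-np.outer(d,d)/(d@d))@(x-o)) for o,d in rs]
E
python3 - <<'E'
from h import *
s=r.sense();print(s)
F={}
for c in ['scene','side','wrist']:
    f=F[c]=r.grab_frame(c);save(f,c+'0');print(c,{k:v for k,v in f.items() if k!='color'})
    for t in ['top_drawer_handle','drawer_unit','wax_pot','card_stack','card_terminal','stapler','sticky_notes','door_keys']:
        for d in r.spot_point(t,c)[:1]: print(t,d)
E
```

```text
{'clock': 0.0, 'qpos': array([ 1.11563111e+00,  3.53677631e-01,  1.63411647e+00,  2.96771765e-05,
        1.15520596e+00, -2.41521109e-03]), 'qvel': array([ 5.08839967e-04, -9.74672360e-05, -5.28650002e-04,  5.53430821e-04,
        5.82789945e-05, -8.07229397e-04]), 'joint_efforts': array([-2.77285362e-03, -6.05238175e+01, -3.42067122e+01, -3.59057103e-04,
        9.32371389e-03, -6.91406132e-07]), 'eef_pos': array([273.19383902, 561.60788268, 230.55082614]), 'tcp_rot': array([-3.14018531e+00, -3.05332181e-05,  2.68883062e+00]), 'contact_force': array([ 0.44978329, -1.08943152,  0.03639196]), 'wrist_torque': array([ 0.00800747, -0.01310185,  0.02927974]), 'opening': 1.0018621121436342}
scene {'fx': 491.1375042778712, 'fy': 491.1375042778712, 'cx': 334.87677178467413, 'cy': 201.59632763491135, 'pose': array([[ 8.94393520e-01,  3.41865429e-01, -2.88423751e-01,
         1.54667043e+02],
       [-4.47280883e-01,  6.83303759e-01, -5.77092527e-01,
        -8.37057871e+02],
       [-2.06951104e-04,  6.45154247e-01,  7.64052325e-01,
         1.30353508e+03],
       [ 0.00000000e+00,  0.00000
[... 1117 characters left out ...]
terminal {'at': [335.0, 176.6], 'score': 0.87}
stapler {'at': [301.3, 174.9], 'score': 0.71}
sticky_notes {'at': [372.4, 171.5], 'score': 0.69}
door_keys {'at': [385.3, 309.6], 'score': 0.92}
wrist {'fx': 316.2811549011553, 'fy': 316.2811549011553, 'cx': 328.8753790675038, 'cy': 199.5967065503804, 'hand_eye': array([[-8.97799778e-04,  9.63449380e-01,  2.67888943e-01,
         6.76075122e+01],
       [ 9.99999588e-01,  8.30042737e-04,  3.66178786e-04,
         1.33857152e+00],
       [ 1.30435453e-04,  2.67889162e-01, -9.63449729e-01,
        -1.41513666e+02],
       [ 0.00000000e+00,  0.00000000e+00,  0.00000000e+00,
         1.00000000e+00]])}
door_keys {'at': [253.5, 306.4], 'score': 0.69}
```

View pics/scene0.png

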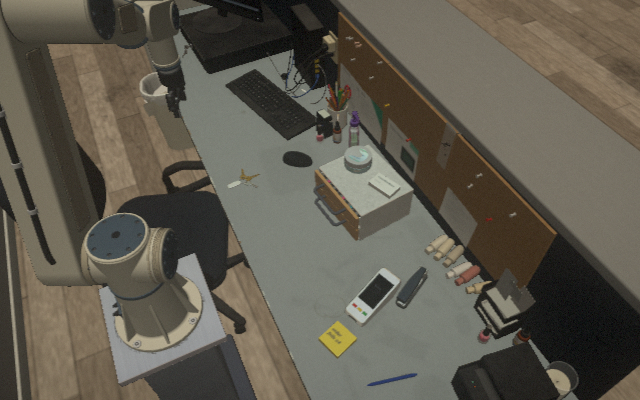

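View pics/side0.png

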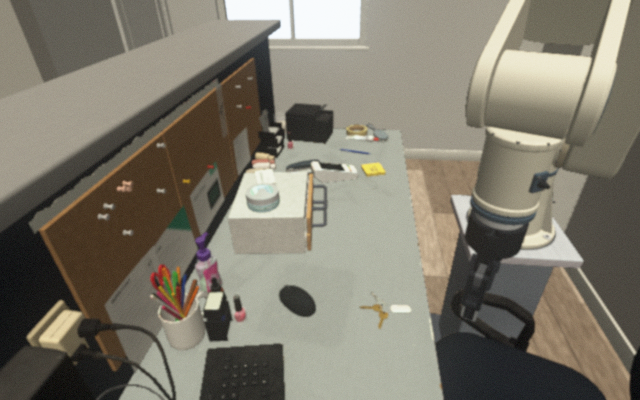

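```bash
python3 - <<'E'
from h import *
F={c:r.grab_frame(c) for c in ['scene','side']}
P={}
for t in ['top_drawer_handle','drawer_unit','wax_pot','card_stack','card_terminal','stapler','sticky_notes','door_keys']:
    rs=[ray(F[c],r.spot_point(t,c)[0]['at']) for c in F]
    x,e=tri(rs);print(t,x.round(1),np.round(e,1))
    P[t]=x
d=P['drawer_unit']-P['top_drawer_handle'];print(d,np.degrees(np.arctan2(d[1],d[0])))
E
```

```text
top_drawer_handle [571.3  73.6 113.8] [6.7 6.7]
drawer_unit [729.7  88.6   6.8] [4.5 4.5]
wax_pot [737.2 154.  128.5] [3. 3.]
card_stack [760.6  30.2 130.6] [1.2 1.2]
card_terminal [ 723.7 -161.2 -114.6] [113. 113.]
stapler [ 704.2 -271.9  -10.2] [3.1 3.1]
sticky_notes [ 427.1 -316.3   -6.2] [1.2 1.2]
door_keys [489.3 212.3 240.3] [129.9 129.9]
[ 158.41207899   14.90908741 -106.98026817] 5.376603348791726
```

```bash
python3 - <<'E'
from h import *
f=r.grab_frame('scene');g=r.grab_frame('side')
a=cv2.resize(f['color'][135:245,300:420],None,fx=6,fy=5,interpolation=cv2.INTER_CUBIC)
cv2.imwrite('pics/c1.png',a[:,:,::-1])
a=cv2.resize(g['color'][160:260,225:335],None,fx=6,fy=6,interpolation=cv2.INTER_CUBIC)
cv2.imwrite('pics/c2.png',a[:,:,::-1])
for c in ['scene','side']:
  for t in ['top_drawer_handle','drawer_unit','door_keys','top_drawer','card_terminal']:
    for o in r.outline_of(t,c)[:2]:
      v,u=np.nonzero(o['mask']);print(c,t,o['at'],o['score'],u.min(),u.max(),v.min(),v.max(),len(u))
E
```

```text
scene top_drawer_handle [331.7, 203.7] 0.62 313 359 169 228 949
scene drawer_unit [360.6, 196.1] 0.86 313 412 144 239 5192
scene door_keys [383.7, 188.9] 0.74 367 399 173 198 482
scene door_keys [246.2, 181.1] 0.72 228 251 172 187 126
scene top_drawer [336.3, 202.1] 0.78 314 359 170 228 790
scene card_terminal [370.0, 296.4] 0.72 345 400 268 325 1652
side top_drawer_handle [310.3, 199.7] 0.83 305 326 174 232 497
side drawer_unit [282.4, 216.8] 0.7 228 327 171 253 5638
side door_keys [381.3, 304.9] 0.92 362 409 292 326 406
side top_drawer [307.9, 202.3] 0.65 303 327 173 233 599
side top_drawer [381.9, 307.7] 0.38 360 410 292 329 476
side card_terminal [333.6, 170.1] 0.85 311 357 161 182 766
```

View pics/c1.png

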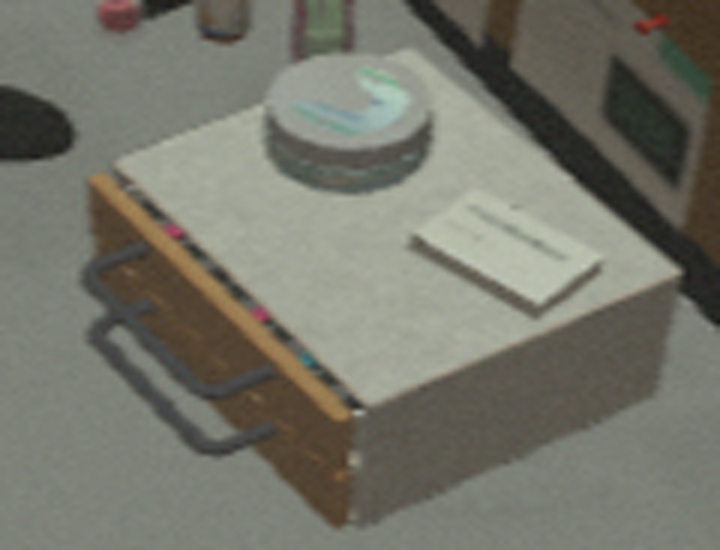

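View pics/c2.png

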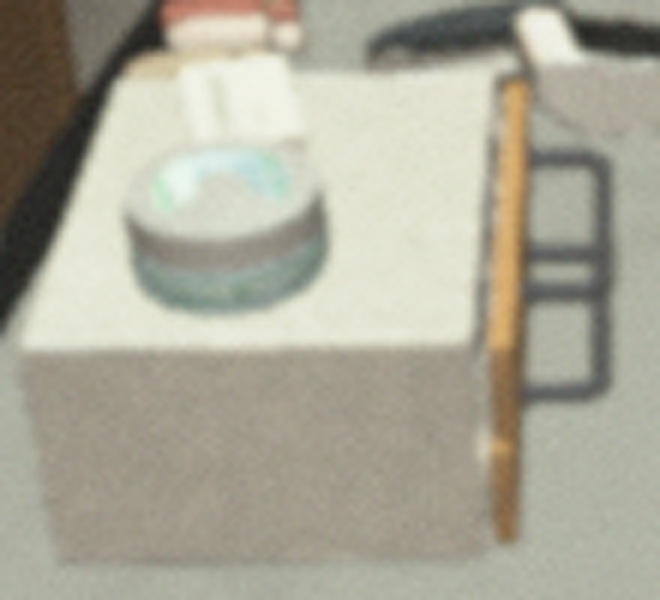

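```bash
python3 - <<'E'
from h import *
f=r.grab_frame('scene');g=r.grab_frame('side')
A=lambda u,v:(300+u/6-.5,135+v/5-.5)
B=lambda u,v:(225+u/6-.5,160+v/6-.5)
def show(n,ff,p,z):
    q=[atz(ff,a,z) for a in p]
    print(n,[x[:2].round(0) for x in q]); return q
q=show('top scene FL FR BR BL',f,[A(115,165),A(365,405),A(680,272),A(410,50)],134)
for a,b in [(0,1),(3,2),(0,3),(1,2)]:
    d=q[b]-q[a];print(np.linalg.norm(d),np.degrees(np.arctan2(d[1],d[0])))
print('c',np.mean(q,0))
q=show('top side FL FR BR BL',g,[B(475,345),B(495,75),B(120,75),B(22,348)],134)
for a,b in [(0,1),(3,2),(0,3),(1,2)]:
    d=q[b]-q[a];print(np.linalg.norm(d),np.degrees(np.arctan2(d[1],d[0])))
print('c',np.mean(q,0))
show('handle scene',f,[A(95,275),A(150,340),A(205,388)],116)
show('handle side',g,[B(602,385),B(605,260),B(600,162)],116)
show('front top edge scene',f,[A(95,177),A(352,415)],130)
show('front top edge side',g,[B(505,345),B(517,80)],130)
show('teal',f,[A(307,358)],100)
E
```

```text
top scene FL FR BR BL [array([614., 202.]), array([641., -38.]), array([842., -17.]), array([814., 226.])]
241.8137225876483 -83.72401734715228
245.4480883710894 -83.34603384707007
200.69990149662544 6.82786367520054
202.31692232022118 5.795705559089149
c [727.60185962  93.34266229 134.        ]
top side FL FR BR BL [array([614., 211.]), array([643., -37.]), array([845., -21.]), array([815., 231.])]
249.6979266784672 -83.51089296352119
253.86716871840179 -83.20393084995393
201.60714203429688 5.715820921525958
203.06567031026702 4.545685662645321
c [729.18578329  96.09761889 134.        ]
handle scene [array([569., 134.]), array([572.,  71.]), array([580.,  23.])]
handle side [array([558., 211.]), array([568., 111.]), array([580.,  19.])]
front top edge scene [array([601., 201.]), array([633., -39.])]
front top edge side [array([602., 204.]), array([631., -40.])]
teal [array([646.,  33.])]
```

Call:
drive_tool:
  moves:
    - [1,[-3.6,-2.8,0],9]
    - [1,[-7.2,-5.7,0],18]
    - [1,[-10.8,-8.5,0],28]
    - [1,[-14.3,-11.3,0],38]
    - [1,[-17.9,-14.2,0],48]
    - [1,[-21.4,-17,0],58]
    - [1,[-25,-19.8,0],68]
    - [1,[-28.6,-22.6,0],78]
    - [1,[-32.2,-25.5,0],88]
    - [1,[-35.7,-28.3,0],98]
    - [1,[-39.3,-31.1,0],108]
    - [1,[-42.8,-34,0],118]
  grip_force: 20

```text
clock: 4.45
eef_pos: [510.2, 67.6, 231.5]
tcp_rot: [3.141, -0.001, 0.623]
contact_force: [0.6, 0.8, 0.1]
opening: -0.002
```

Call:
drive_tool:
  moves:
    - [1,[0,0,0],10]
    - [1,[0,0,0],20]
    - [1,[0,0,0],29.4]
    - [1,[0,0,0],29.4]

```text
clock: 4.95
eef_pos: [510.3, 67.6, 231.6]
tcp_rot: [-3.142, -0.001, 0.111]
contact_force: [0.1, 0.5, -0.7]
opening: 0.004
```

```bash
cat >> h.py <<'E'
from scipy.spatial.transform import Rotation as R
def wrist():
    s=r.sense();f=r.grab_frame('wrist')
    T=np.eye(4);T[:3,:3]=R.from_euler('xyz',s['tcp_rot']).as_matrix();T[:3,3]=s['eef_pos']
    f['pose']=T@np.array(f['hand_eye']);f['s']=s;return f
E
python3 - <<'E'
from h import *
f=wrist();save(f,'w1');print(f['s']['eef_pos'],f['s']['tcp_rot'],f['pose'])
np.save('w1pose.npy',f['pose'])
for d in r.spot_point('top_drawer_handle','wrist')[:2]: print(d,atz(f,d['at'],116))
E
```

```text
[510.26866151  67.5777688  231.58361263] [-3.14151681e+00 -8.01506577e-04  1.11346286e-01] [[ 1.10224121e-01  9.57782309e-01  2.65525312e-01  5.78319740e+02]
 [-9.93906757e-01  1.06206558e-01  2.94877207e-02  7.62032503e+01]
 [ 4.22877734e-05 -2.67157660e-01  9.63652833e-01  3.73151646e+02]
 [ 0.00000000e+00  0.00000000e+00  0.00000000e+00  1.00000000e+00]]
{'at': [325.7, 123.4], 'score': 0.8} [569.34250171  77.72350822 116.        ]
```

View pics/w1.png

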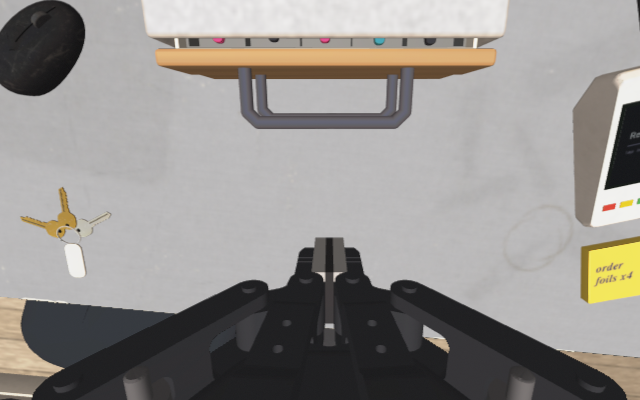

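Call:
drive_tool:
  moves:
    - [1,[4,-0.2,0],0]
    - [1,[8.2,-0.35,1],0]
    - [1,[8.2,-0.35,4],0]
    - [1,[8.2,-0.35,7],0]
    - [1,[8.2,-0.35,8.2],0]
    - [1,[8.2,-0.35,8.2],0]

```text
clock: 5.8
eef_pos: [591.0, 80.5, 149.3]
tcp_rot: [-3.142, 0.0, 0.116]
contact_force: [0.0, -0.1, -0.1]
opening: -0.001
```

```bash
python3 - <<'E'
from h import *
f=wrist();save(f,'w2');print(f['s']['eef_pos'],f['s']['tcp_rot'],f['s']['contact_force'])
g=r.grab_frame('side')
a=cv2.resize(g['color'][120:260,225:365],None,fx=4,fy=4,interpolation=cv2.INTER_CUBIC)
cv2.imwrite('pics/s2.png',a[:,:,::-1])
d=r.spot_point('top_drawer_handle','wrist')
for x in d[:1]: print(x,atz(f,x['at'],116))
E
```

```text
[591.03151517  80.48514545 149.26983961] [-3.14156974e+00  4.56084035e-04  1.15546305e-01] [ 0.03687977 -0.12208637 -0.12384279]
{'at': [25.2, 331.4], 'score': 0.43} [500.13847551 269.42024055 116.        ]
```

View pics/w2.png

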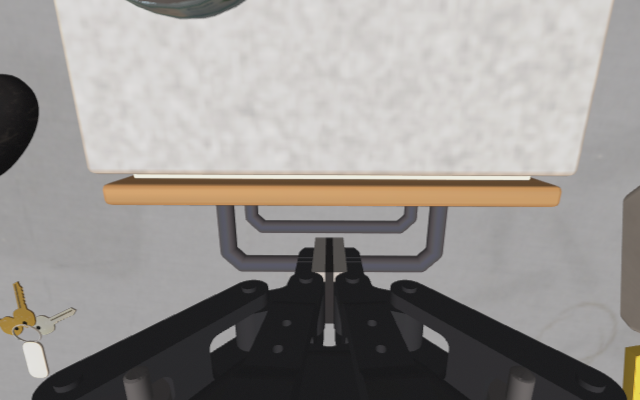

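View pics/s2.png

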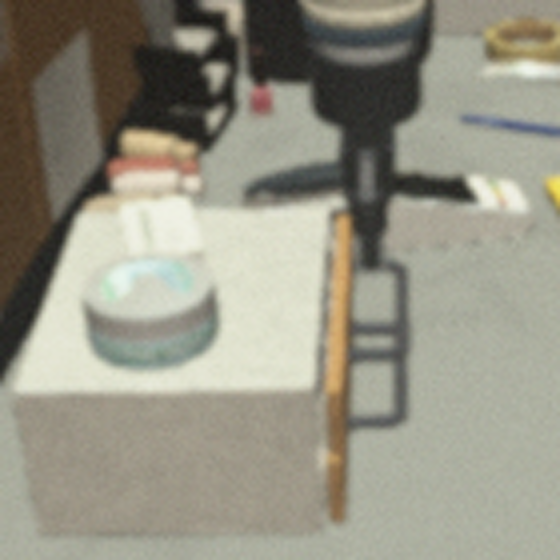

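Call:
drive_tool:
  moves:
    - [1,[0.1,0,1.2],0]
    - [1,[0.1,0,2.4],0]
    - [1,[0.1,0,3.6],0]
    - [1,[0.1,0,4.8],0]
    - [1,[0.1,0,5],0]
    - [1,[0.1,0,5],0]

```text
clock: 6.7
eef_pos: [593.3, 80.7, 100.8]
tcp_rot: [-3.141, -0.002, 0.115]
contact_force: [-0.9, -0.1, 0.2]
opening: -0.001
```

```bash
python3 - <<'E'
from h import *
f=wrist();save(f,'w3');print(f['s']['eef_pos'],f['s']['tcp_rot'],f['s']['contact_force'])
E
```

```text
[593.28572748  80.74956629 100.77102978] [-3.14149405e+00 -2.42635292e-03  1.14797377e-01] [-0.8999584  -0.10734126  0.24099513]
```

View pics/w3.png

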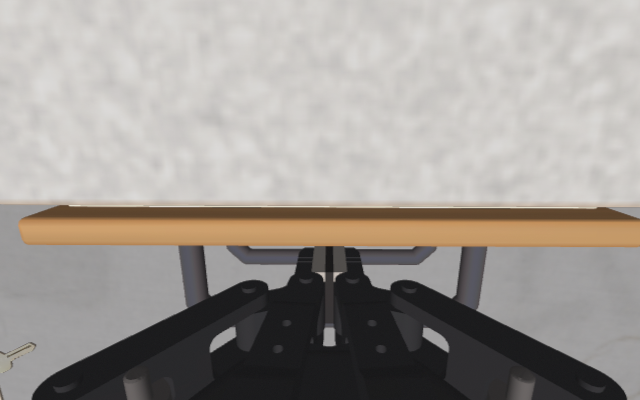

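Call:
drive_tool:
  moves:
    - [1,[-0.3,0,0],0]
    - [1,[-0.6,0,0],0]
    - [1,[-0.9,0,0],0]
    - [1,[-1.3,0,0],0]
    - [1,[-1.9,0,0],0]
    - [1,[-2.6,0,0],0]
    - [1,[-3.3,0,0],0]
    - [1,[-4,0,0],0]
    - [1,[-4.7,0,0],0]
    - [1,[-5.4,0,0],0]
    - [1,[-6.1,0,0],0]
    - [1,[-6.8,0,0],0]

```text
clock: 8.25
eef_pos: [525.5, 73.0, 100.9]
tcp_rot: [-3.141, -0.003, 0.115]
contact_force: [1.3, 1.8, 1.4]
opening: 0.001
```

```bash
python3 - <<'E'
from h import *
f=wrist();save(f,'w4');print(f['s']['eef_pos'],f['s']['tcp_rot'],f['s']['contact_force'])
E
```

```text
[525.49200098  72.95911509 100.89711613] [-3.14144731e+00 -3.01886179e-03  1.14788402e-01] [1.31699051 1.84756036 1.35882747]
```

View pics/w4.png

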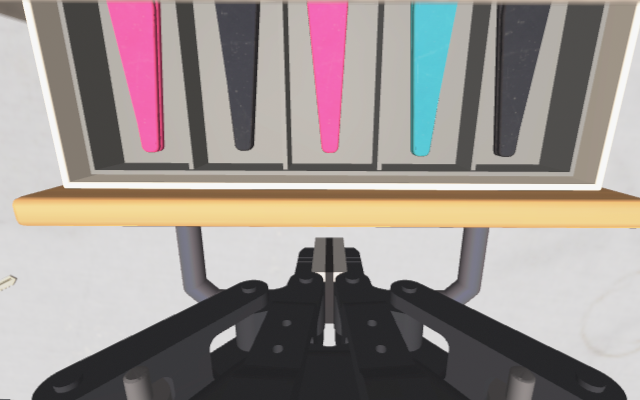

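Call:
drive_tool:
  moves:
    - [1,[-0.4,0,0],0]
    - [1,[-1.1,0,0],0]
    - [1,[-1.8,0,0],0]
    - [1,[-2.5,0,0],0]
    - [1,[-3.2,0,0],0]
    - [1,[-3.9,0,0],0]
    - [1,[-4.6,0,0],0]
    - [1,[-5.2,0,0],0]
    - [1,[-5.6,0,0],0]
    - [1,[-5.9,0,0],0]
    - [1,[-6.1,0,0],0]
    - [1,[-6.2,0,0],0]

```text
clock: 9.8
eef_pos: [462.7, 65.7, 100.6]
tcp_rot: [-3.142, -0.001, 0.115]
contact_force: [1.7, 0.6, -0.5]
opening: 0.004
```

```bash
python3 - <<'E'
from h import *
f=wrist();save(f,'w5');s=f['s'];print(s['eef_pos'],s['tcp_rot'],s['contact_force'])
g=r.grab_frame('scene')
a=cv2.resize(g['color'][135:245,270:420],None,fx=5,fy=5,interpolation=cv2.INTER_CUBIC)
cv2.imwrite('pics/c5.png',a[:,:,::-1])
A=lambda u,v:(270+u/5-.5,135+v/5-.5)
E
```

```text
[462.66194674  65.6705781  100.5681664 ] [-3.14157477e+00 -1.49927162e-03  1.14901532e-01] [ 1.65568022  0.58136348 -0.46476293]
```

View pics/w5.png

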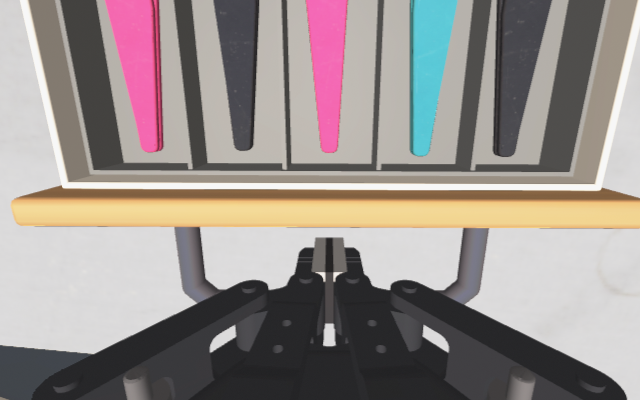

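View pics/c5.png

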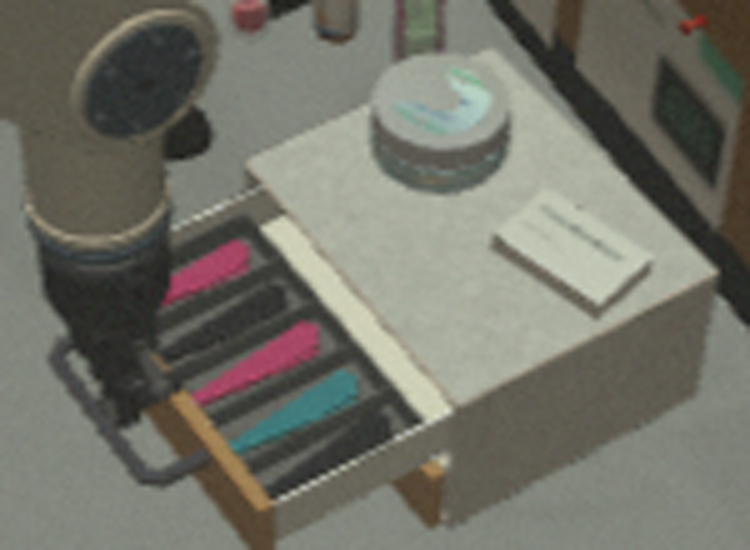

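Call:
drive_tool:
  moves:
    - [1,[0.3,0,0],0]
    - [1,[0.6,0,0],0]
    - [1,[0.6,0,0],0]
    - [1,[0.6,0,-1.5],0]
    - [1,[0.6,0,-3.5],0]
    - [1,[0.6,0,-6],0]
    - [1,[0.6,0,-9],0]
    - [1,[0.6,0,-11],0]
    - [1,[0.6,0,-11],0]

```text
clock: 11.02
eef_pos: [469.4, 66.5, 212.7]
tcp_rot: [-3.142, -0.005, 0.115]
contact_force: [0.4, 0.2, -0.1]
opening: 0.004
```

```bash
python3 - <<'E'
from h import *
f=wrist();save(f,'w6');s=f['s'];print(s['eef_pos'],s['tcp_rot'],s['contact_force'])
Tt=np.eye(4);Tt[:3,:3]=R.from_euler('xyz',s['tcp_rot']).as_matrix();Tt[:3,3]=s['eef_pos']
Ti=np.linalg.inv(Tt)
def tool(p): return (Ti@np.r_[p,1])[:3].round(1)
for t,z in [('clip_teal_center',88),('top_drawer_handle',116)]:
  for x in r.spot_point(t,'wrist')[:2]:
    p=atz(f,x['at'],z);print(t,x,p.round(1),tool(p))
for x in r.outline_of('clip_teal_center','wrist')[:1]:
    v,u=np.nonzero(x['mask']);print(x['at'],x['score'],u.min(),u.max(),v.min(),v.max())
    p=atz(f,x['at'],92);print(p.round(1),tool(p))
    for vv in (v.min()+2,v.max()-2):
        p=atz(f,(u[v==vv].mean(),vv),96);print('end',p.round(1),tool(p))
E
```

```text
[469.43390989  66.45404508 212.66997536] [-3.14152727 -0.0051348   0.11489714] [ 0.43746114  0.20881899 -0.064335  ]
clip_teal_center {'at': [383.3, 82.6], 'score': 0.56} [565.2  35.   88. ] [ 90.9  42.2 125.1]
top_drawer_handle {'at': [329.9, 229.3], 'score': 0.82} [447.8  64.2 116. ] [-22.2  -0.2  96.6]
top_drawer_handle {'at': [634.0, 245.0], 'score': 0.3} [ 462.4 -183.1  116. ] [-36.1 247.2  96.5]
[385.7, 68.0] 0.92 374 405 16 146
[575.5  35.5  92. ] [101.1  43.  121.2]
end [609.   37.3  96. ] [134.7  45.  117.4]
end [518.   29.8  96. ] [ 43.5  41.9 116.9]
```

View pics/w6.png

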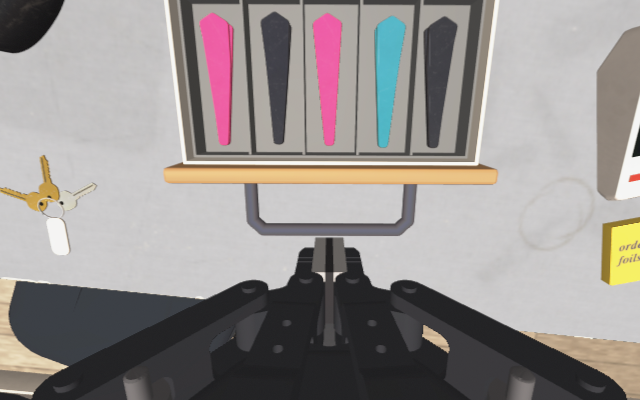

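Call:
drive_tool:
  moves:
    - [1,[3,1.5,0],0]
    - [1,[6,3,0],0]
    - [1,[8.8,4.3,0],0]
    - [1,[8.8,4.3,2],0]
    - [1,[8.8,4.3,4.5],0]
    - [1,[8.8,4.3,6.5],0]
    - [1,[8.8,4.3,8],0]
    - [1,[8.8,4.3,8.9],0]
    - [1,[8.8,4.3,8.9],0]

```text
clock: 12.35
eef_pos: [559.7, 33.6, 120.2]
tcp_rot: [-3.142, 0.001, 0.115]
contact_force: [0.0, 0.1, 1.4]
opening: -0.001
```

```bash
python3 - <<'E'
from h import *
f=wrist();save(f,'w7');s=f['s'];print(s['eef_pos'],s['tcp_rot'],s['contact_force'])
g=r.grab_frame('scene')
a=cv2.resize(g['color'][135:245,270:420],None,fx=5,fy=5,interpolation=cv2.INTER_CUBIC)
cv2.imwrite('pics/c7.png',a[:,:,::-1])
g=r.grab_frame('side')
a=cv2.resize(g['color'][120:260,225:365],None,fx=4,fy=4,interpolation=cv2.INTER_CUBIC)
cv2.imwrite('pics/s7.png',a[:,:,::-1])
E
```

```text
[559.74091685  33.58751632 120.20338747] [-3.14152242e+00  1.30948061e-03  1.14878465e-01] [0.01827134 0.14942623 1.43073979]
```

View pics/w7.png

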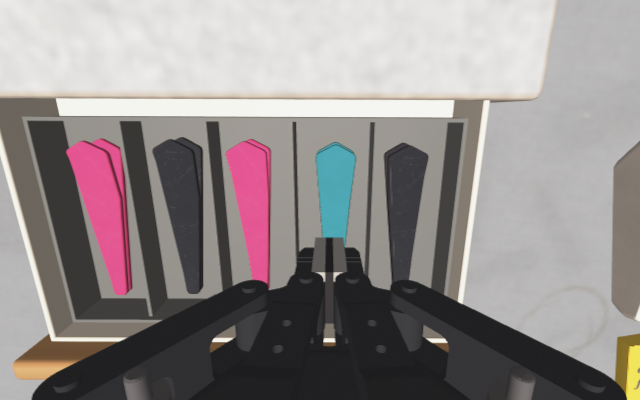

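View pics/c7.png

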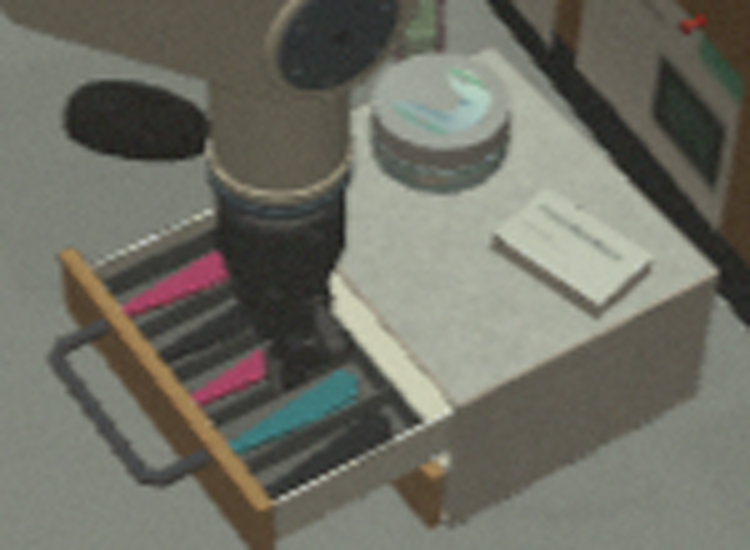

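View pics/s7.png

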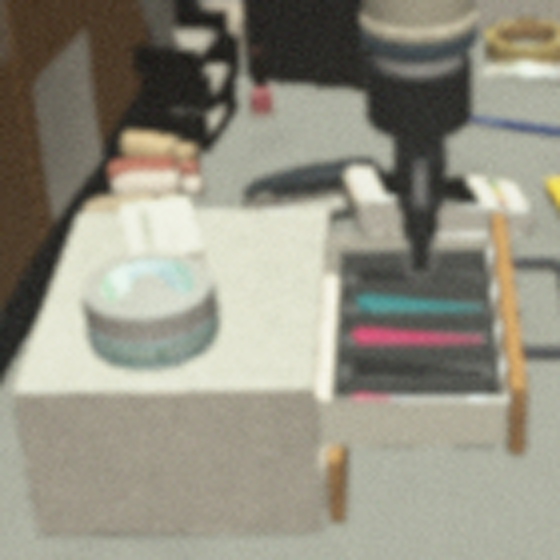

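Call:
drive_tool:
  moves:
    - [1,[0,0.1,0],0]
    - [1,[0,0.1,0],0]
    - [1,[0,0.1,0],0]
    - [1,[0,0.1,0],0]
    - [1,[0,0.1,0],0]
    - [1,[0,0.1,0],0]
    - [1,[0,0.1,0],0]
    - [1,[0,0.1,0],0]
    - [1,[0,0.1,0],0]
    - [1,[0,0.1,0],0]
    - [1,[0,0.1,0],0]
    - [1,[0,0.1,0],0]

```text
clock: 14.0
eef_pos: [560.7, 32.6, 121.4]
tcp_rot: [3.141, -0.001, 0.115]
contact_force: [-0.6, 0.4, -0.3]
opening: -0.0
```

Call:
drive_tool:
  moves:
    - [1,[0,0,0],0]
    - [1,[0,0,0],0]
    - [1,[0,0,0],0]
    - [1,[0,0,0],0]
    - [1,[0,0,0],0]
    - [1,[0,0,0],0]
    - [1,[0,0,0],0]
    - [1,[0,0,0],0]
    - [1,[0,0,0],0]
    - [1,[0,0,0],0]
    - [1,[0,0,0],0]
    - [1,[0,0,0],0]

```text
clock: 15.5
eef_pos: [560.7, 32.6, 121.4]
tcp_rot: [3.141, -0.001, 0.115]
contact_force: [0.0, 0.4, 0.3]
opening: -0.003
```

```bash
python3 - <<'E'
from h import *
f=r.grab_frame('scene');g=r.grab_frame('side');w=wrist();save(w,'w8')
s=w['s'];print(s['clock'],s['eef_pos'],s['contact_force'])
for t,z in [('clip_teal_center',88),('top_drawer_handle',116)]:
    for c,ff in [('scene',f),('side',g),('wrist',w)]:
        for d in r.spot_point(t,c)[:1]: print(t,c,d,atz(ff,d['at'],z).round(1))
E
```

```text
15.6 [560.71416043  32.6167251  121.43931784] [ 0.55466127  0.40193703 -0.49346286]
clip_teal_center scene {'at': [329.8, 221.7], 'score': 0.69} [562.5  14.5  88. ]
clip_teal_center side {'at': [328.2, 194.3], 'score': 0.65} [568.8  18.8  88. ]
clip_teal_center wrist {'at': [332.2, 225.9], 'score': 0.57} [564.8  32.2  88. ]
top_drawer_handle scene {'at': [284.4, 223.5], 'score': 0.68} [426.2  50.6 116. ]
top_drawer_handle side {'at': [368.8, 192.3], 'score': 0.66} [443.5  42.  116. ]
```

```bash
python3 - <<'E'
from h import *
s=r.sense();T=R.from_euler('xyz',s['tcp_rot']).as_matrix();tx=T[:,0]
P={'tip':(s['eef_pos'],(255,255,0)),'c':(np.array([564,32.4,88]),(255,0,0)),'e1':(np.array([564,32.4,92])+49*tx,(0,255,0)),'e2':(np.array([564,32.4,92])-49*tx,(0,255,0)),'h':(np.array([447,64,116]),(255,0,255))}
for c,(x0,x1,y0,y1) in {'scene':(270,420,135,245),'side':(270,400,150,260)}.items():
    f=r.grab_frame(c);M=np.linalg.inv(f['pose'])
    a=cv2.resize(f['color'][y0:y1,x0:x1],None,fx=5,fy=5,interpolation=cv2.INTER_CUBIC)
    for n,(p,col) in P.items():
        q=M[:3,:3]@p+M[:3,3];u=f['cx']-f['fx']*q[0]/q[2];v=f['cy']+f['fy']*q[1]/q[2]
        cv2.circle(a,(int((u-x0+.5)*5),int((v-y0+.5)*5)),4,col,-1)
    cv2.imwrite('pics/o_%s.png'%c,a[:,:,::-1])
E
```

```text
(no output)
```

View pics/o_scene.png

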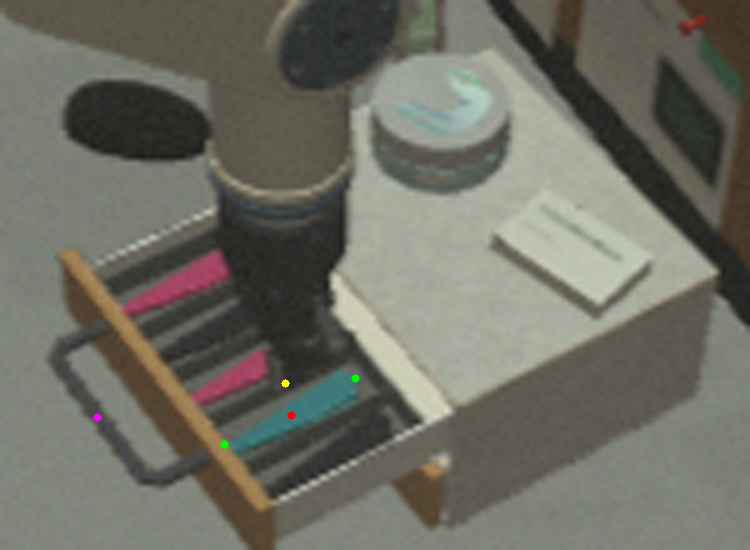

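View pics/o_side.png

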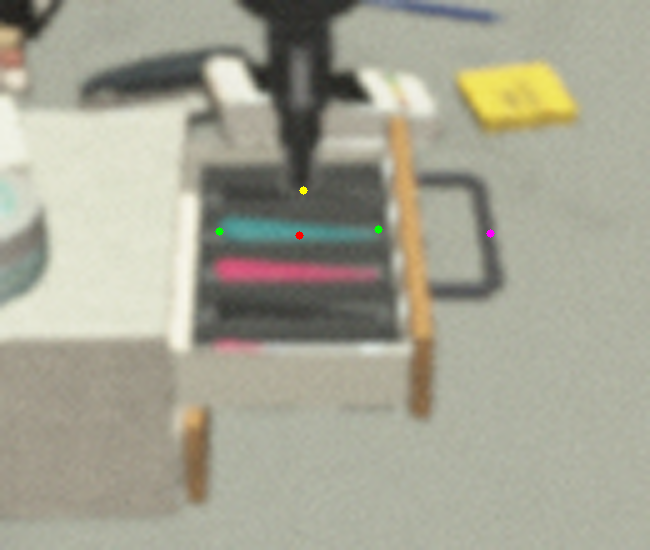

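View pics/w8.png

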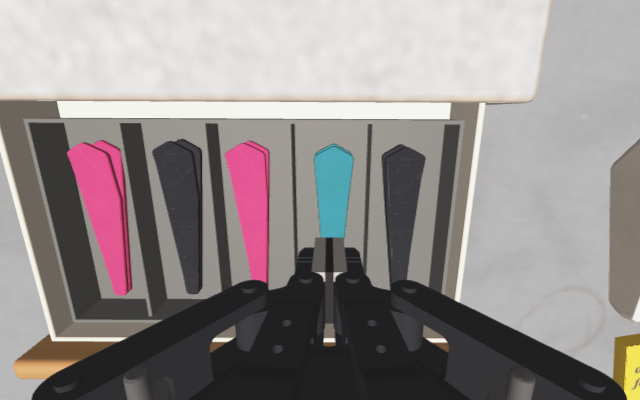

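```bash
python3 - <<'E'
from h import *
print(r.sign_off())
E
```

```text
the job is handed in; nothing more can be done
None
```

I pulled the top drawer open to about 123 mm with the shut fingers hooked behind its handle, not gripping it. Then I let go and pointed at the teal clip, and I handed the job in still pointing. The sign-off gives no verdict.

- **Drawer:** the 123 mm comes from the pull distance and the wrist camera, and the judged minimum is 105 mm. I stopped short of the 130 mm stop so as not to push against it. The readings I took during the pull were 3 N or less.
- **Pointing:** the fingertips held still for over 3 s about 25 mm above the clip's top, with the force reading at noise level. They were within about 5 mm of the clip's middle by the wrist camera.
- **Everything else:** the bottom drawer looks shut and the clips look undisturbed in the last pictures. I saw nothing else moved.
- **A check that disagreed:** in the last look, with the arm partly hiding things, the networks on the two fixed cameras put the teal clip 14–18 mm to one side of the wrist camera's estimate. They also misplaced the handle by about 15–25 mm. I projected the wrist-based clip position into both fixed pictures and it landed on the teal clip, so I kept it.

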